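# Roll the milling jar up into the jar mill

### The arm

A 6-joint arm with a two-finger parallel gripper is mounted at the origin on the work surface. World frame = base frame: x ahead of the robot, y to its left, z up, the work surface at z = 0. Lengths are in m, angles in rad, forces in N, time in s.
With the tool pointing down it reaches from about 0.325 to 0.75 m from the base axis. Payload 7.6 kg.
Tool frame: the origin (TCP) lies midway between the tips of the shut fingers; the grasp point (between the pads) lies 19 mm behind it (grip_point_offset is the distance from the TCP to the grasp point, in m); z points along the fingers, y is the line along which they close (so a half turn about z gives the same grasp; the last joint's range is limited). The gripper opens to 85 mm and grips with 20 to 120 N. Pads are 22 mm wide; open, the fingers measure 114 mm over their backs; the gripper's body (76 mm by 85 mm) begins 54 mm behind the grasp point. The pads swing forward as they close: fully open they stand 13 mm farther back than shut.
Start: joints at [1.159, 0.052, 1.401, -0, 1.689, -0.07], TCP at [0.176, 0.495, 0.231] pointing down, gripper open.
Joint ranges: [-2.9, 2.9], [-0.91, 2.17], [0.12, 2.37], [-1.06, 4.2], [0.26, 2.73], [-2.93, 2.93]. Speed limits (rad/s): [2.57, 2.57, 3.01, 3.14, 3.14, 3.14].

### API

Orientations are given as a unit quaternion [w, x, y, z].
In Python, from plant import * gives the robot as it stands. The module is installed in compiled form; this text tells all that it offers.
- The arm moves only by the tool apply_moves, never from a script. Its argument "plan" is text: rows parted by semicolons, each of 4 numbers parted by spaces: the shift along the world's x, y, z each as a share of 0.12 m, from -1 to 1, then the turn about the world's z as a share of 0.5 rad, from -1 to 1. A call has 1 to 5 rows; each row is the pose to reach, as a shift and turn from the pose commanded when the call began; what a row does not reach only later rows make up. A row lasts 1/12 s, in which the tool goes at most 41.7 mm and 7.16 degrees, less where a joint would pass 70% of its speed; a pose out of reach is approached as far as the arm can. A call with a number of a shift or a turn outside -1 to 1 is refused whole. A call with a gripper value outside its range is refused whole. "grip" is the closure, from -1 (fully open) to 1 (shut), so that 0 is half open, set as the call begins (left out, the last holds). The fingers move at their own pace and stop on an object; "force" is the grip in N (left out, the last holds). Time passes only in rows, so rows that repeat a pose let the fingers close. It gives the time, the measured TCP pose, the force, the opening and the grip force at its end, in the units of the state.
- read_state(): the state, without advancing time (a new reading comes with each control period).
- read_camera(name): name is "side" or "top" or "wrist"; returns the picture (480x640x3 uint8, blue, green, red); there is no depth.
- camera_params(name): a dict with "fx", "fy", "cx", "cy" (pixels), "position" and "orientation" of the camera in the world. Camera axes: x right, y up, looking along -z (the intrinsics and any distortion apply to the point x, -y, -z); pixel columns grow to the right and rows downward; lengths in m; the calibration is good to about 2 mm. A picture is of the moment at which its call begins: read the wrist's pose just before it. camera_params takes no time and is no camera call; for the wrist camera it gives the pose at the moment of the call.
- hand_in(): hands the job in; it is judged then, once.
Trained networks look in the newest picture that a camera, given by its name, has taken for a name from the list of things; names that differ only in an ending like _2 or _b are one class to them, and where a whole thing is asked for, a point or a joint stands for the part that bears it (a point fixed in the world has none). Each returns a list of dicts, best first, with "conf" (0 to 1); they miss things now and then, are a little off and sometimes report something else, mostly with a low value. They report only what shows in the picture. A call takes as long as a camera call. They do not tell look-alikes from the thing itself.
- spot_in(name, camera): "pixel" ([column, row] in pixels, amid what is visible of it).
- regions_of(name, camera): "mask" (480x640 bool, what is visible of it) and "pixel" ([column, row] in pixels, amid what is visible of it).
The state is a dict: "time": time; "joint_positions": joint angles; "joint_velocities": joint speeds; "joint_torque": joint torques, N m; "tool_pos": TCP position; "ee_rot": TCP orientation; "ft_force": force on the tool from outside, world axes, zero at the start; "wrist_torque": the same for the moment, N m; "gripper_width": finger opening in m; "gripper_force": force on a finger pad.
Only numpy, scipy, OpenCV 4.12 (cv2) and the standard library are available. Lean on these libraries where they do the work, as an engineer would, in place of code of your own. Each camera call takes 0.05 s, during which the arm holds its last target. There are 200 camera calls.

### The job

Load the jar mill: with the fingertips or the outside of the fingers, push the white milling jar with the blue cap, lying across the ramp, up the ramp until it drops onto the two black rollers against its stop and stays there, then take the hand away. Keep the fingers behind it all the way, moving steadily: do not throw it, do not lift it off the ramp, and do not let it roll back into the red catch zone at the ramp's foot. Leave everything else on the bench where it is.

Things in the scene. Friction and masses are not known exactly. Their poses are not given: they have to be found in the camera images.
- mill: the jar mill, fixed to the table: grey base plate 370 x 130 mm with a ramp, two rollers, a back plate and a blue motor housing (top 93 mm above the table) beyond it. Origin at table height, below the ramp's upper edge, on the centre line; its x axis is level and points uphill along the ramp (towards rollers, back plate and motor), y across the ramp, z up
- ramp: the aluminium ramp surface. Origin in the middle of its upper edge, 52 mm above the table, where it runs without a step onto the front roller; x points uphill along the surface, 8 degrees above level, y across, z square to the surface. It reaches from x = -238 mm (a red foot bar 12 mm high) to x = 0; the lane is 99 mm wide between side rails 14 mm high
- lip (a point): the middle of the rest lip, a dark bar 2 mm high across the ramp, 151 mm down from its upper edge: it keeps the jar from rolling down at the start, but a jar that comes back from more than about 10 mm rolls over it. Axes as the ramp's
- catch (a point): the middle of the red catch zone on the ramp, 208 mm down from its upper edge, 50 mm long. Axes as the ramp's
- jar_center (a point): the centre of the milling jar: a closed white cylinder with a blue cap at one end, 60 mm in diameter, 90 mm long, 0.3 to 0.63 kg, free to roll, lying across the ramp. This point is on its axis, half-way along; y runs along that axis, x and z turn as it rolls. At the start it rests against the lip, its centre at x = -140 mm, z = 30 mm in the ramp's frame
- seat (a point): the seated jar's centre: 17 mm beyond the mill's origin along its x, 79 mm above the table. The seat is 3 mm deep: once the jar's centre is past the ramp's upper edge it settles there by itself and stays. The steel back plate stands 1.5 mm beyond the seated jar, its top 85 mm above the table. Axes as the mill's
- roller_far: the far one of two fixed black rubber-covered rollers that lie across the mill, 20 mm in diameter, 32 mm apart between centres; origin at the middle of its axis. This roller, with the back plate behind it, is the jar's stop. Grey cheeks at both roller ends, 99 mm apart, reach 60 mm above the table
- jar: the milling jar itself; its origin is the same point as jar_center
- frit_green: a small clear frit jar with a green band and a white lid, 44 mm across, 48 mm tall, standing beside the ramp on the robot's far side (origin under its centre); leave it alone
- frit_yellow: the same with a yellow band, standing beside the motor housing; leave it alone
- cup: a black cup, 84 mm across, 105 mm tall, to the left (origin under its centre); leave it alone
- tape: a roll of yellow tape lying flat, 110 mm across, 30 mm tall, to the right (origin under its centre); leave it alone
- brush: a flat brush with a wooden handle, 170 mm long, lying on the table to the right (origin on the table under its middle); leave it alone
- spare_jar: a second white jar with a red cap, 60 mm across and 96 mm tall, standing upright on the table to the right (origin under its centre); leave it alone
Mind the look-alikes: they are no part of the job. What is shaped like the jar but orange, turquoise or yellow is not meant.

How it is judged:
By the outcome, as a careful person would: the job done as asked, in the order asked, and still so for the second after the job is handed in, with the robot touching nothing.
It also fails if it takes over 40 s, if anything falls off the work surface, if the arm or the gripper's body presses on something with over 40 N, if the wrist force passes 120 N, or if a joint passes its speed limit or range.

## Working session

There is one attempt and no reset: what is moved stays moved. The work goes in short steps, Python scripts to look and compute and a tool call to move; the robot and the scene stay as the last step left them, time stands still between calls to the robot, and variables do not carry over. Pictures are saved under pics/ and viewed, at most 10 in all, crops included, and the job is handed in when it is done.

Besides the shell and the picture viewer there is one more tool, called after "Emit:" by a JSON object that holds its "op" and its "data", one argument or row to a line. apply_moves: Moves the arm, as the interface text tells. Its arguments: {"type":"object","properties":{"plan":{"type":"string"},"grip":{"type":"number"},"force":{"type":"number"}},"required":["plan"]}

```bash
mkdir -p pics
cat > h.py <<'E'
from plant import *
import numpy as np, cv2
from scipy.spatial.transform import Rotation as R
def rot(q): return R.from_quat([q[1],q[2],q[3],q[0]]).as_matrix()
def ray(p,px):
    d=np.array([(px[0]-p['cx'])/p['fx'],-(px[1]-p['cy'])/p['fy'],-1.]); return np.array(p['position']),rot(p['orientation'])@d
def onz(p,px,z):
    o,d=ray(p,px); return o+d*(z-o[2])/d[2]
def proj(p,X):
    c=rot(p['orientation']).T@(np.array(X)-p['position']); return [p['cx']+p['fx']*c[0]/-c[2],p['cy']-p['fy']*c[1]/-c[2]]
E
python3 - <<'E'
from h import *
s=read_state();print(s['time'],s['tool_pos'],s['ee_rot'],s['gripper_width'])
for c in ['top','side']:
    im=read_camera(c);cv2.imwrite(f'pics/{c}0.png',im);p=camera_params(c);print(c,p)
    for n in ['jar','mill','ramp','roller_far','spare_jar','frit_green','cup','frit_yellow']:
        print(n,[(np.round(r['pixel']),round(r['conf'],2),np.round(onz(p,r['pixel'],.06),3)) for r in spot_in(n,c)[:4]])
E
```

```text
0.0 [0.17582412 0.49436026 0.23044408] [-1.88631895e-04  1.70079458e-01  9.85430030e-01 -7.73413249e-04] 0.08520180953101156
top {'fx': 563.1071589944661, 'fy': 563.1071589944661, 'cx': 328.34891419927396, 'cy': 249.9522090511192, 'position': array([ 0.33608901, -0.05916496,  1.32082759]), 'orientation': array([-0.701195  , -0.05099481,  0.04529112,  0.7096998 ])}
jar [(array([386., 179.]), 0.81, array([ 0.672, -0.185,  0.06 ])), (array([312., 174.]), 0.76, array([ 0.686, -0.013,  0.06 ])), (array([327., 272.]), 0.62, array([ 0.46 , -0.047,  0.06 ])), (array([392., 350.]), 0.58, array([ 0.285, -0.188,  0.06 ]))]
mill [(array([274., 263.]), 0.59, array([0.48 , 0.072, 0.06 ]))]
ramp [(array([307., 274.]), 0.6, array([ 0.456, -0.002,  0.06 ]))]
roller_far []
spare_jar [(array([450., 197.]), 0.64, array([ 0.628, -0.328,  0.06 ]))]
frit_green [(array([303., 218.]), 0.62, array([0.583, 0.006, 0.06 ]))]
cup [(array([326., 270.]), 0.71, array([ 0.463, -0.045,  0.06 ])), (array([146., 197.]), 0.64, array([0.637, 0.367, 0.06 ])), (array([507., 249.]), 0.56, array([ 0.506, -0.453,  0.06 ]))]
fr
[... 414 characters left out ...]
([ 0.663, -0.048,  0.06 ])), (array([418., 272.]), 0.62, array([ 0.647, -0.216,  0.06 ]))]
mill [(array([282., 238.]), 0.88, array([0.465, 0.015, 0.06 ])), (array([285., 274.]), 0.37, array([ 0.419, -0.095,  0.06 ]))]
ramp [(array([292., 275.]), 0.96, array([ 0.431, -0.104,  0.06 ]))]
roller_far [(array([280., 214.]), 0.71, array([0.504, 0.105, 0.06 ])), (array([449., 317.]), 0.44, array([ 0.615, -0.336,  0.06 ]))]
spare_jar []
frit_green [(array([331., 238.]), 0.85, array([ 0.56 , -0.032,  0.06 ]))]
cup [(array([280., 161.]), 0.63, array([0.628, 0.369, 0.06 ]))]
frit_yellow [(array([314., 208.]), 0.87, array([0.588, 0.095, 0.06 ])), (array([286., 275.]), 0.47, array([ 0.42, -0.1 ,  0.06]))]
```

View pics/top0.png

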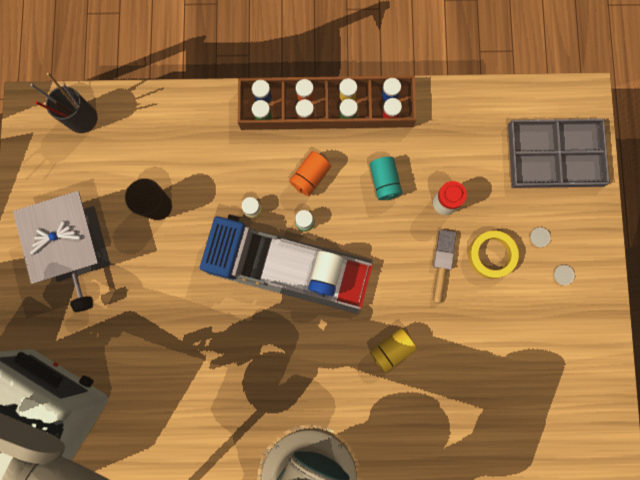

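View pics/side0.png

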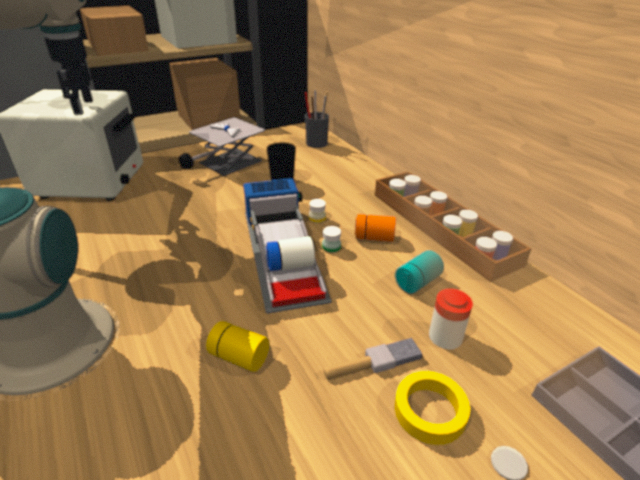

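Candidates, by top-camera pixel:
- orange (312,174)
- turquoise (386,179)
- yellow (392,350)
- red-capped spare jar (450,197)
- white jar with blue cap, lying on the ramp (325,273). This is my choice, also seen at (290,253) in the side view.

Next is a close crop to check it.

Run:
```python
from h import *
a=cv2.imread('pics/top0.png')[205:320,190:385];b=cv2.imread('pics/side0.png')[170:315,230:340]
a=cv2.resize(a,None,fx=4,fy=4,interpolation=cv2.INTER_CUBIC);b=cv2.resize(b,None,fx=4,fy=4,interpolation=cv2.INTER_CUBIC)
cv2.imwrite('pics/ca.png',a);cv2.imwrite('pics/cb.png',b)
```

```text
(no output)
```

View pics/ca.png

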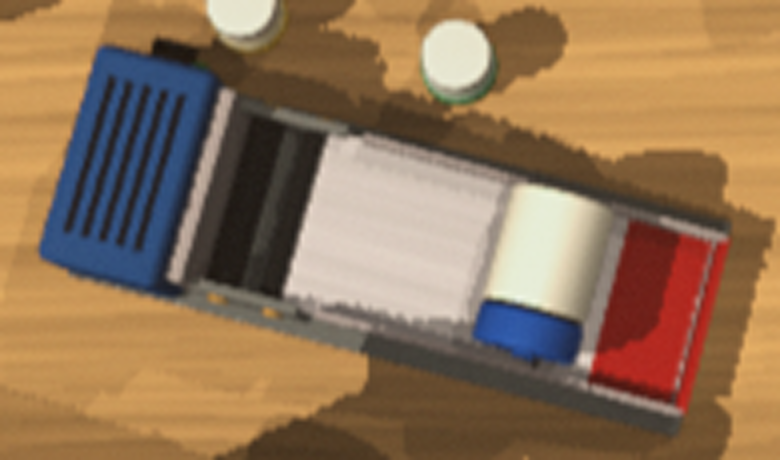

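View pics/cb.png

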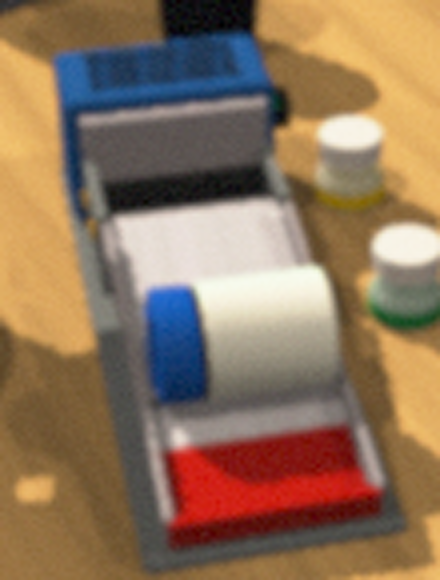

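```bash
cat > fit.py <<'E'
from h import *
from scipy.optimize import least_squares
s8,c8=np.sin(np.radians(8)),np.cos(np.radians(8))
def ramp(x,y,z): return np.array([x*c8-z*s8,y,.052+x*s8+z*c8])
E_=[ramp(0,.0495,0),ramp(0,-.0495,0)];C=[ramp(-.183,.0495,0),ramp(-.183,-.0495,0)];J=ramp(-.14,0,.03);B=[ramp(-.238,.0495,.012),ramp(-.238,-.0495,.012)]
obs=[('top',E_[0],(286,297)),('top',E_[1],(326,137)),('top',C[0],(590,383)),('top',C[1],(625,222)),('top',J,(546,272)),
('side',E_[0],(115,212)),('side',E_[1],(280,200)),('side',C[0],(167,450)),('side',C[1],(352,430)),('side',J,(243,340)),('top',B[0],(685,405)),('top',B[1],(729,235)),('side',B[0],(170,527)),('side',B[1],(381,490))]
off={'top':(190,205),'side':(230,170)}
P={c:camera_params(c) for c in off}
def W(q,X): c,s=np.cos(q[2]),np.sin(q[2]); return np.array([q[0]+c*X[0]-s*X[1],q[1]+s*X[0]+c*X[1],X[2]])
def f(q): return np.concatenate([np.array(proj(P[c],W(q,X)))-(np.array(u)/4+off[c]) for c,X,u in obs])
r=least_squares(f,[.5,.06,1.3],loss='soft_l1')
if __name__=='__main__':
    print(r.x);print(np.round(f(r.x).reshape(-1,2),1))
    for n,X in [('jar',J),('edge',ramp(0,0,0)),('seat',np.array([.017,0,.079]))]: print(n,W(r.x,X))
E
python3 fit.py
```

```text
[0.49338515 0.09130797 1.29723131]
[[-1.2 -0.2]
 [ 0.7 -2. ]
 [ 0.2 -0.4]
 [ 2.4 -1.6]
 [ 0.4  0.8]
 [-1.4  1. ]
 [-0.1 -1.2]
 [-1.8  0.7]
 [ 0.2 -1.6]
 [-0.4 -0.8]
 [ 0.3  0.4]
 [ 0.1  1.2]
 [ 1.8 -1.2]
 [-0.1 -0. ]]
jar [ 0.45480207 -0.0461941   0.06222381]
edge [0.49338515 0.09130797 0.052     ]
seat [0.49797797 0.1076758  0.079     ]
```

The crop confirms it: white body, blue cap, lying across the ramp above the red zone, centre at top pixel (326,273). I'll transfer high to a point behind the jar, with the fingers half open and lined up across the lane.

Emit:
{"op": "apply_moves", "data": {
  "plan": ".1 -.2 0 -.2; .2 -.4 0 -.4; .3 -.6 0 -.6; .4 -.8 0 -.8; .5 -1 0 -1",
  "grip": 0
}}

```text
time: 1.32
tool_pos: [0.2363, 0.3735, 0.2313]
ee_rot: [0.0, 0.411, 0.912, 0.0]
ft_force: [0.7, -0.2, 1.0]
gripper_width: 0.0429
gripper_force: 0.0
```

Emit:
{"op": "apply_moves", "data": {
  "plan": ".1 -.2 0 -.2; .2 -.4 0 -.4; .3 -.6 0 -.6; .4 -.8 0 -.8; .5 -1 0 -1"
}}

```text
time: 1.73
tool_pos: [0.2963, 0.2535, 0.2315]
ee_rot: [0.0, 0.624, 0.782, 0.0]
ft_force: [1.2, -0.4, -0.7]
gripper_width: 0.0426
gripper_force: 0.0
```

Emit:
{"op": "apply_moves", "data": {
  "plan": ".1 -.2 0 -.2; .2 -.4 0 -.4; .3 -.6 0 -.6; .4 -.8 0 -.8; .5 -1 0 -1"
}}

```text
time: 2.15
tool_pos: [0.3563, 0.1334, 0.2316]
ee_rot: [0.0, 0.798, 0.603, 0.0]
ft_force: [0.5, 0.2, -0.1]
gripper_width: 0.0428
gripper_force: 0.0
```

Emit:
{"op": "apply_moves", "data": {
  "plan": ".1 -.2 0 0; .2 -.4 0 0; .3 -.6 0 0; .4 -.8 0 0; .5 -1 0 0"
}}

```text
time: 2.57
tool_pos: [0.4164, 0.0133, 0.2315]
ee_rot: [0.0, 0.796, 0.605, 0.0]
ft_force: [0.1, 0.9, 0.0]
gripper_width: 0.0427
gripper_force: 0.0
```

Emit:
{"op": "apply_moves", "data": {
  "plan": "0.05 -.25 0 0; .1 -.5 0 0; .15 -.8 0 0; .15 -1 0 0; .15 -1 0 0"
}}

```text
time: 2.98
tool_pos: [0.4338, -0.1089, 0.2311]
ee_rot: [0.0, 0.797, 0.603, -0.001]
ft_force: [0.3, 0.7, -0.1]
gripper_width: 0.0426
gripper_force: 0.0
```

Emit:
{"op": "apply_moves", "data": {
  "plan": "0.02 0 -.2 0; .02 0 -.4 0; .02 0 -.6 0; .02 0 -.8 0; .02 0 -.9 0"
}}

```text
time: 3.4
tool_pos: [0.4351, -0.1045, 0.1203]
ee_rot: [-0.002, 0.796, 0.605, -0.001]
ft_force: [0.1, -0.1, -1.0]
gripper_width: 0.0427
gripper_force: 0.0
```

Run:
```python
from h import *
import fit
a=read_camera('wrist');p=camera_params('wrist');b=read_camera('side')
q=fit.r.x
for X in [fit.J,*fit.C,*fit.E_,fit.ramp(-.151,0,0)]:
    u=proj(p,fit.W(q,X));cv2.circle(a,(int(u[0]),int(u[1])),4,(0,255,0),2)
cv2.imwrite('pics/w1.png',a)
b=cv2.resize(b[130:330,180:360],None,fx=3,fy=3);cv2.imwrite('pics/s1.png',b)
```

```text
(no output)
```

View pics/w1.png

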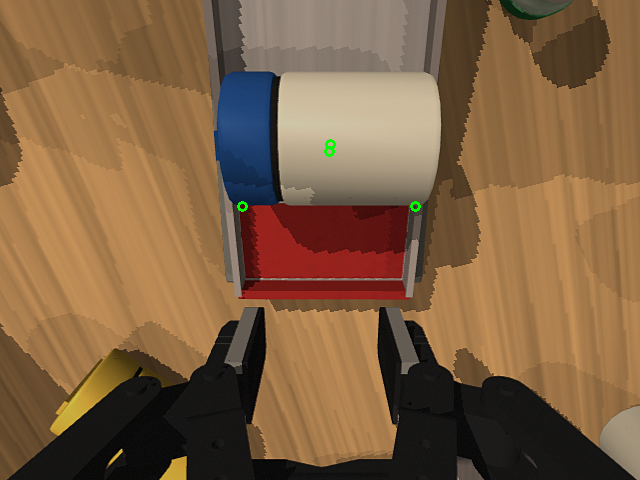

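View pics/s1.png

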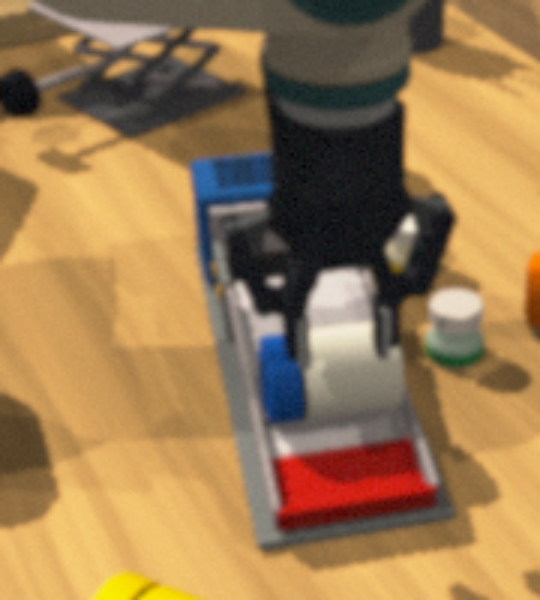

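The wrist view shows the jar centre at (329,138). The fit predicts (330,145), so it's within about 3 mm. The jar is square in the lane, and the fingers are centred behind it. Descending now.

Emit:
{"op": "apply_moves", "data": {
  "plan": "0 0 -.15 0; 0 0 -.3 0; 0 0 -.5 0; 0 0 -.65 0; 0 0 -.65 0"
}}

```text
time: 3.92
tool_pos: [0.4349, -0.1046, 0.0431]
ee_rot: [-0.002, 0.796, 0.605, -0.001]
ft_force: [0.8, 0.4, -0.9]
gripper_width: 0.0426
gripper_force: 0.0
```

Run:
```python
from h import *
import fit
s=read_state();q=fit.r.x;u=np.array([np.cos(q[2]),np.sin(q[2])]);v=np.array([-u[1],u[0]])
d=s['tool_pos'][:2]-q[:2];print(s['time'],s['tool_pos'],s['ft_force'],'mill',d@u,d@v,u)
a=read_camera('wrist');cv2.imwrite('pics/w2.png',a)
```

```text
3.9167 [ 0.43488609 -0.10456389  0.04310474] [ 0.77473004  0.44528739 -0.85034272] mill -0.20439258024764834 0.0034058690248989286 [0.27016559 0.96281387]
```

View pics/w2.png

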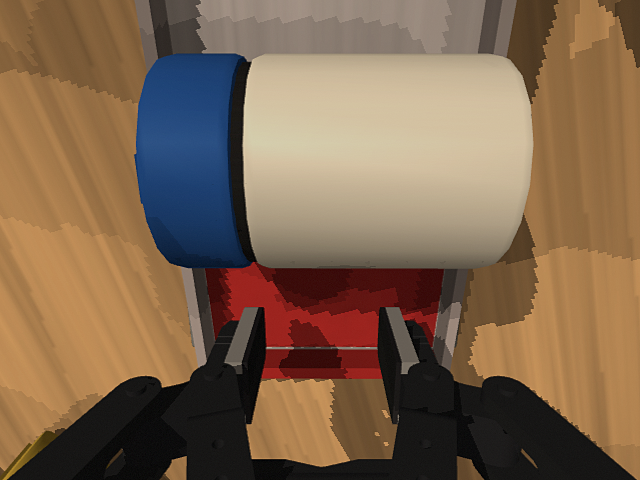

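The fingers are about 20 mm behind the jar and clear of the ramp. I'll approach slowly, correcting 3 mm sideways, then push up the slope.

Emit:
{"op": "apply_moves", "data": {
  "plan": ".013 .028 0 0; .026 .055 0 0; .039 .083 0 0; .052 .11 0 0; .065 .138 0 0"
}}

```text
time: 4.38
tool_pos: [0.4448, -0.0884, 0.0461]
ee_rot: [0.001, 0.796, 0.605, 0.0]
ft_force: [0.8, 0.5, -1.0]
gripper_width: 0.0428
gripper_force: 0.0
```

Emit:
{"op": "apply_moves", "data": {
  "plan": ".011 .04 .006 0; .022 .08 .012 0; .034 .12 .017 0; .045 .16 .023 0; .056 .2 .029 0"
}}

```text
time: 4.8
tool_pos: [0.4511, -0.0645, 0.0491]
ee_rot: [0.0, 0.796, 0.605, 0.0]
ft_force: [-0.3, -3.9, 1.7]
gripper_width: 0.0429
gripper_force: 1.7
```

Emit:
{"op": "apply_moves", "data": {
  "plan": ".011 .04 .006 0; .022 .08 .012 0; .034 .12 .017 0; .045 .16 .023 0; .056 .2 .029 0"
}}

```text
time: 5.22
tool_pos: [0.4577, -0.0403, 0.0523]
ee_rot: [0.0, 0.796, 0.605, -0.0]
ft_force: [-1.2, -1.7, 1.9]
gripper_width: 0.0424
gripper_force: 1.7
```

Emit:
{"op": "apply_moves", "data": {
  "plan": ".011 .04 .006 0; .022 .08 .012 0; .034 .12 .017 0; .045 .16 .023 0; .056 .2 .029 0"
}}

```text
time: 5.63
tool_pos: [0.4644, -0.0163, 0.0558]
ee_rot: [0.0, 0.796, 0.605, 0.0]
ft_force: [-0.2, -2.8, 2.4]
gripper_width: 0.0425
gripper_force: 1.7
```

Emit:
{"op": "apply_moves", "data": {
  "plan": ".011 .04 .006 0; .022 .08 .012 0; .034 .12 .017 0; .045 .16 .023 0; .056 .2 .029 0"
}}

```text
time: 6.05
tool_pos: [0.4711, 0.0077, 0.0593]
ee_rot: [0.0, 0.796, 0.605, -0.0]
ft_force: [-1.1, -3.2, 2.9]
gripper_width: 0.0423
gripper_force: 1.7
```

Emit:
{"op": "apply_moves", "data": {
  "plan": ".011 .04 .006 0; .022 .08 .012 0; .034 .12 .017 0; .045 .16 .023 0; .056 .2 .029 0"
}}

```text
time: 6.47
tool_pos: [0.4779, 0.0317, 0.0628]
ee_rot: [0.0, 0.796, 0.605, 0.0]
ft_force: [-1.1, -3.5, 2.8]
gripper_width: 0.0426
gripper_force: 1.7
```

Run:
```python
from h import *
import fit
s=read_state();q=fit.r.x;u=np.array([np.cos(q[2]),np.sin(q[2])]);v=np.array([-u[1],u[0]])
d=s['tool_pos'][:2]-q[:2];print(s['time'],s['tool_pos'],s['ft_force'],'mill',d@u,d@v)
a=read_camera('wrist');cv2.imwrite('pics/w3.png',a)
```

```text
6.4667 [0.47785846 0.03169584 0.06277761] [-1.11760008 -3.51614826  2.81369739] mill -0.061590159227555515 -0.0011558269431780769
```

View pics/w3.png

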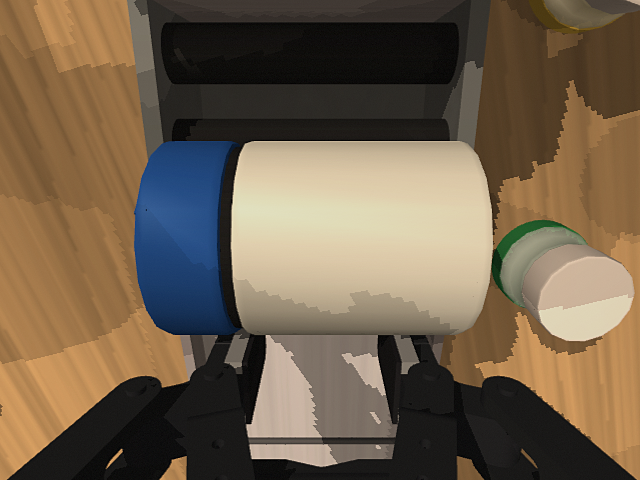

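The jar is square, centred between the cheeks and in contact. Its centre is about 20 mm before the edge. Pushing over now.

Emit:
{"op": "apply_moves", "data": {
  "plan": ".009 .032 .005 0; .018 .064 .01 0; .027 .096 .014 0; .036 .128 .018 0; .045 .16 .02 0"
}}

```text
time: 6.93
tool_pos: [0.4833, 0.0507, 0.0652]
ee_rot: [0.0, 0.796, 0.605, 0.0]
ft_force: [-1.0, -2.9, 2.1]
gripper_width: 0.0432
gripper_force: 1.3
```

Emit:
{"op": "apply_moves", "data": {
  "plan": ".009 .032 0 0; .018 .064 0 0; .025 .09 0 0; .03 .11 0 0; .034 .12 0 0"
}}

```text
time: 7.35
tool_pos: [0.4872, 0.0654, 0.0649]
ee_rot: [-0.0, 0.796, 0.605, 0.0]
ft_force: [-0.4, 0.7, 0.6]
gripper_width: 0.0427
gripper_force: 0.0
```

Run:
```python
from h import *
import fit
s=read_state();q=fit.r.x;u=np.array([np.cos(q[2]),np.sin(q[2])])
d=s['tool_pos'][:2]-q[:2];print(s['time'],s['tool_pos'],s['ft_force'],'mill',d@u)
a=read_camera('wrist');cv2.imwrite('pics/w4.png',a)
```

```text
7.35 [0.48719234 0.06537447 0.064917  ] [-0.44698941  0.69197097  0.62560005] mill -0.02664221314187835
```

View pics/w4.png

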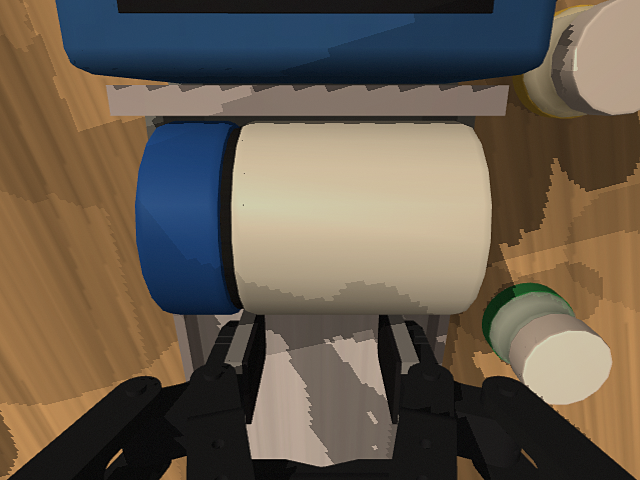

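The jar has dropped into its seat against the back plate and contact is gone, with force near 0. Backing off level, then up.

Emit:
{"op": "apply_moves", "data": {
  "plan": "-.011 -.04 0 0; -.03 -.11 0 0; -.06 -.2 .02 0; -.1 -.35 .05 0; -.13 -.45 .1 0"
}}

```text
time: 7.82
tool_pos: [0.4706, 0.0089, 0.0768]
ee_rot: [-0.0, 0.796, 0.605, -0.001]
ft_force: [-1.1, 0.5, -0.8]
gripper_width: 0.0425
gripper_force: 0.0
```

Emit:
{"op": "apply_moves", "data": {
  "plan": "0 0 .15 0; 0 0 .35 0; 0 0 .6 0; 0 0 .85 0; 0 0 1 0"
}}

```text
time: 8.23
tool_pos: [0.472, 0.0096, 0.2008]
ee_rot: [0.001, 0.797, 0.605, 0.002]
ft_force: [0.5, 0.2, -0.2]
gripper_width: 0.0426
gripper_force: 0.0
```

Emit:
{"op": "apply_moves", "data": {
  "plan": "0 -.2 .1 0; 0 -.5 .3 0; 0 -.8 .4 0; 0 -1 .4 0; 0 -1 .4 0"
}}

```text
time: 8.65
tool_pos: [0.471, -0.114, 0.2462]
ee_rot: [0.001, 0.798, 0.603, 0.0]
ft_force: [0.4, -0.2, 0.1]
gripper_width: 0.0427
gripper_force: 0.0
```

Run:
```python
from h import *
import fit
print(read_state()['tool_pos'])
a=read_camera('top')
u=[proj(camera_params('top'),fit.W(fit.r.x,np.array([.017,0,.079])))];print(u)
b=read_camera('side');print(proj(camera_params('side'),fit.W(fit.r.x,np.array([.017,0,.079]))))
cv2.imwrite('pics/e.png',np.hstack([cv2.resize(a[180:320,190:385],(390,280)),cv2.resize(b[120:320,210:410],(400,280))]))
```

```text
[ 0.47095604 -0.11399684  0.24621799]
[[np.float64(257.51956738556584), np.float64(254.60557408599755)]]
[np.float64(277.0906439190727), np.float64(207.57085924475848)]
```

View pics/e.png

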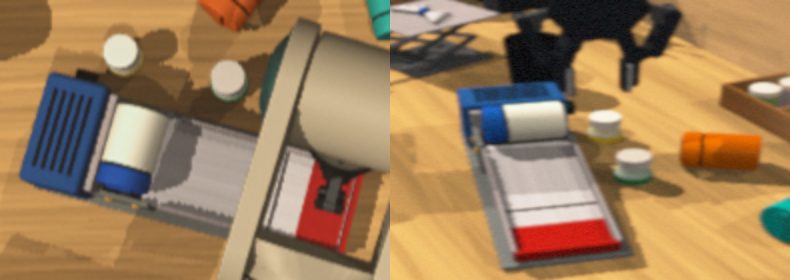

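The jar sits on the rollers against the back plate, at about (257,254) in the top view. The frit jars haven't moved and the hand is clear.

```bash
python3 -c "
from plant import *
print(hand_in())"
```

```text
the job is handed in; nothing more can be done
None
```

The white jar with the blue cap was pushed steadily up the ramp and is seated on the rollers against its stop; the hand is clear, nothing else looked moved in the last pictures, and the job was handed in at about 9 s (no verdict returned).

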